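Slide two stand parts into their shadow-cut pockets and lock the keeper

ROBOT

A 6-joint arm with a two-finger parallel gripper is mounted at the origin on the work surface. World frame = base frame: x ahead of the robot, y to its left, z up, the work surface at z = 0. Lengths are in mm, angles in rad, forces in N, time in s.
With the tool pointing down it reaches from about 300 to 850 mm from the base axis. Payload 4.2 kg.
Tool frame: the origin (TCP) lies at the very end of the fingers, on their centre line; the grasp point (between the pads) lies 19 mm behind it; z points along the fingers, x is the direction in which the jaws open and shut, and the axes are right-handed (so a half turn about z gives the same grasp; the last joint's range is limited). The gripper opens to 91 mm and grips with 3 to 60 N. Pads are 32 mm wide; open, the fingers measure 118 mm over their backs; the gripper's body (76 mm by 178 mm) begins 60 mm behind the grasp point.
Start: joints at [1.286, 0.32, 1.565, -0, 1.257, -0.02], TCP at [150.489, 554.974, 213.976] pointing down, gripper open.
Joint ranges: [-3.11, 3.11], [-0.84, 2.01], [0.21, 2.61], [-1.34, 4.49], [0.05, 2.63], [-2.56, 2.56]. Speed limits (rad/s): [2.57, 2.57, 3.14, 3.14, 3.14, 3.14].

INTERFACE

Orientations are given as a 3x3 rotation matrix whose columns are the frame's x, y, z axes.
In Python, from plant import bot gives the robot as it stands. The module is installed in compiled form; this text tells all that it offers. Calls block until the motion is done:
- bot.move_ptp(position, orientation): joint-space move of the TCP to a pose.
- bot.line_to(position, rot=None, velocity=150): straight line of the TCP; rot=None keeps the orientation; velocity is the mean speed in mm/s.
- bot.set_joints(angles): joint-space move.
- bot.release() and bot.grasp(newtons=None): open the fingers fully, or close them until they stop; newtons is the grip in N (None keeps the last).
- bot.pause(seconds).
- bot.ik(position, orientation): joint angles nearest the present ones, or None.
- bot.read_state(): the state.
- bot.read_camera(name): name is "side" or "top"; returns (picture, depth): 384x512x3 uint8, red, green, blue; 384x512 float32, mm along the optical axis (not along the pixel's ray), 0 where there is no reading.
- bot.get_calibration(name): a dict with "fx", "fy", "cx", "cy" (pixels), "T" (4x4, takes a point from camera to world coordinates). Camera axes: x right, y up, looking along -z (the intrinsics and any distortion apply to the point x, -y, -z); pixel columns grow to the right and rows downward; lengths in mm; the calibration is good to about 2 mm. A picture is of the moment at which its call begins. get_calibration takes no time and is no camera call.
A pose or a line that the arm cannot do raises bot.Unreachable and nothing moves.
- bot.close_job(): hands the job in, once; it reports no verdict.
The state is a dict: "clock": time; "joint_positions": joint angles; "joint_velocities": joint speeds; "joint_torque": joint torques, N m; "tcp_pos": TCP position; "eef_rot": TCP orientation; "wrist_force": force on the tool from outside, world axes, zero at the start; "moment": the same for the moment, N m; "grip_width": opening from 0.0 (shut) to 1.0 (fully open).
Only numpy, scipy, OpenCV 4.12 (cv2) and the standard library are available. Lean on these libraries where they do the work, as an engineer would, in place of code of your own. Each camera call takes 0.05 s, during which the arm holds its last target.

TASK

Put the microscope stand's two loose steel parts away in their shadow-cut trays: turn the clamp knob so that its keeper tongue swings well clear of the tee pocket, then slide the tee bracket and the fork spanner over the plate, each into the pocket of its own outline until it drops fully home and lies flat; do not lift them off the plate. Finally turn the knob back so that the tongue points straight over the tee's shank and locks it in, and leave the meter, the eyepiece and the jar where they are.

Things in the scene. Friction and masses are not known exactly. Their poses are not given: they have to be found in the camera images.
- plate: fixed grey loading plate, 230 mm (x) by 320 mm (y), flat top 20 mm above the bench. Origin: centre of its underside; x points away from the robot, y to the left. A fence along its far edge, face at x = +115 mm, stands 14 mm above the top and runs on along both trays. A part kept near the fence can be slid sideways into either tray, passing beyond the other part in the near half.
- tee_tray: fixed grey tray with the tee pocket, 230 mm (x) by 170 mm (y), against the left or right end of the plate (the two trays may be swapped), same yaw. Origin: centre of its underside. Flat top 19.5 mm up, 0.5 mm below the plate's; the fence goes on along its far edge and the clamp knob stands in its near half.
- fork_tray: fixed grey tray with the fork spanner pocket, 230 mm (x) by 170 mm (y), against the left or right end of the plate (the two trays may be swapped), same yaw. Origin: centre of its underside. Flat top 19.5 mm up, 0.5 mm below the plate's; the fence goes on along its far edge.
- tee: flat steel tee bracket, 12 mm thick, 0.3 to 0.52 kg, lying on the plate. Head x = 0 to 30 mm, 130 mm wide (y); shank 24 mm wide from x = -60 to 0 on the centre line. Origin: underside, centre line, where shank meets head; x from shank to head, z up. Starts in the plate's near half, head towards the fence, x within 0.25 rad of the plate's x.
- fork: flat steel fork spanner, 12 mm thick, 0.25 to 0.43 kg, lying on the plate. Head x = 0 to 40 mm, 84 mm wide (y) with an open jaw 36 wide, 26 deep in its far side; shank 24 mm wide from x = -60 to 0 on the centre line. Origin: underside, centre line, where shank meets head; x from shank to head, z up. Starts in the plate's near half, head towards the fence, x within 0.25 rad of the plate's x.
- tee_pocket (a point): point on the dark floor of the tee-shaped pocket, 8 mm deep, where the part's origin lies when centred in it; axes as the seated part's (= the tray's; z up). 2 to 3 mm clearance all round; the far wall is the fence face, 32 mm off in +x. A seated part stands 4 mm proud of the tray's top, which is 8 mm above this point.
- fork_pocket (a point): point on the dark floor of the fork spanner-shaped pocket, 8 mm deep, where the part's origin lies when centred in it; axes as the seated part's (= the tray's; z up). 2 to 3 mm clearance all round; the far wall is the fence face, 42 mm off in +x. An island level with the tray's top fills the jaw. A seated part stands 4 mm proud of the tray's top, which is 8 mm above this point.
- keeper (a joint): clamp knob and tongue angle. 0: tongue along the tray's +x over the tee's shank (locked); grows counter-clockwise from above to a stop at 1.45 rad (pocket clear from 1.15). Starts at 0 to 0.25; stays where left, needs 0.06 N m. Tongue 20 mm wide, reaching 70 mm from the axis, 6 to 12 mm above the tray's top: it stops a part sliding in and lies 2 mm above a seated one.
- knob_grip (a point): point on the knob's vertical axis at the height to grip, 30 mm above the tee tray's top and 108 mm nearer the robot (tray -x) than tee_pocket. The black knob is a bar 46 mm long and 14 mm wide, from 14 to 40 mm above the tray's top, lying along the tongue; this point's x axis points along the tongue.
- meter: bystander: yellow hand meter lying flat, 80 by 150 by 42 mm, beyond the fence. Origin: centre of its underside.
- eyepiece: bystander: black microscope eyepiece standing upright, 48 mm across, 60 mm high, beyond the fence. Origin: centre of its underside.
- jar: bystander: amber glass jar, 60 mm across, 70 mm high, on the robot's left. Origin: centre of its underside.
Things that resemble listed ones, but are neither listed nor needed, are in the scene too. What is shaped like the tee but brown is not meant.

How it is judged (in metres and radians):
On the way, in this order (a step that is already met when the one before it is completed fails the run):
1. the keeper tongue is swung clear of the tee pocket (knob beyond 1.1 rad) (value of joint keeper above 1.1 rad), for 0.2 s.
2. both parts lie home in their pockets (horizontal distance between tee and tee_pocket below 0.007 m and z of tee in the frame of tee_pocket below 0.0025 m and angle between each of tee, fork's own z axis and vertical below 0.05 rad and linear speed of each of tee, fork below 0.02 m/s and horizontal distance between fork and fork_pocket below 0.007 m and z of fork in the frame of fork_pocket below 0.0025 m), for 0.2 s.
At the end, for the whole second after the job is handed in: Tee and fork each lie flat (within 0.05 rad) and at rest in their own pockets, within 7 mm sideways and 2.5 mm in height of the pocket's point, and the keeper tongue is turned back over the tee's shank (knob below 0.25 rad) (all of step 2 and value of joint keeper below 0.25 rad); the robot touches nothing.
It fails at once if the tee bracket is lifted more than 25 mm off the plate (height (world z) of tee above 0.045 m).
It fails at once if the fork spanner is lifted more than 25 mm off the plate (height (world z) of fork above 0.045 m).
It fails at once if the meter is moved more than 30 mm (distance of meter from where it was at the start of the episode above 0.03 m).
It fails at once if the eyepiece is moved more than 30 mm (distance of eyepiece from where it was at the start of the episode above 0.03 m).
It fails at once if the jar is moved more than 30 mm (distance of jar from where it was at the start of the episode above 0.03 m).
It also fails if it takes over 72 s, if anything falls off the work surface, if the arm or the gripper's body presses on something with over 40 N, if the wrist force passes 120 N, or if a joint passes its speed limit or range.

## Working session

There is one attempt and no reset: what is moved stays moved. The work goes in short steps, each a Python script; the robot and the scene stay as the last script left them, time stands still between calls to the robot, and variables do not carry over. Pictures are saved under pics/ and viewed, and the job is handed in when it is done.

```bash
mkdir -p pics; ls; python3 - <<'E'
from plant import bot
import cv2,numpy as np
for n in("top","side"):
    p,d=bot.read_camera(n); np.savez(f"pics/{n}0.npz",p=p,d=d)
    cv2.imwrite(f"pics/{n}0.png",p[:,:,::-1])
    c=bot.get_calibration(n); print({k:np.round(v,3).tolist() if k=="T" else v for k,v in c.items()})
s=bot.read_state(); print(s["clock"],s["tcp_pos"],np.round(s["eef_rot"],3))
E
```

```text
pics
{'fx': 491.84408272879784, 'fy': 491.84408272879784, 'cx': 250.4176642931461, 'cy': 192.13335597063707, 'T': [[-0.027, 0.997, -0.065, 420.95], [-1.0, -0.028, -0.006, -0.883], [-0.008, 0.065, 0.998, 1719.707], [0.0, 0.0, 0.0, 1.0]]}
{'fx': 496.2634429161622, 'fy': 496.2634429161622, 'cx': 265.48278849240194, 'cy': 197.861672701194, 'T': [[0.859, 0.392, -0.329, 24.16], [-0.512, 0.671, -0.537, -809.964], [0.01, 0.629, 0.777, 1226.651], [0.0, 0.0, 0.0, 1.0]]}
0.1 [150.34051424 554.51993363 213.19805326] [[ 0.262  0.965 -0.   ]
 [ 0.965 -0.262 -0.002]
 [-0.002 -0.    -1.   ]]
```

View pics/top0.png

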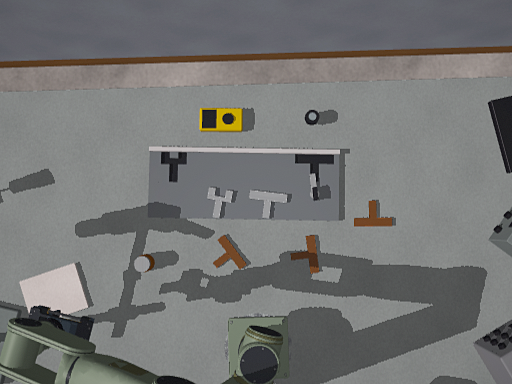

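View pics/side0.png

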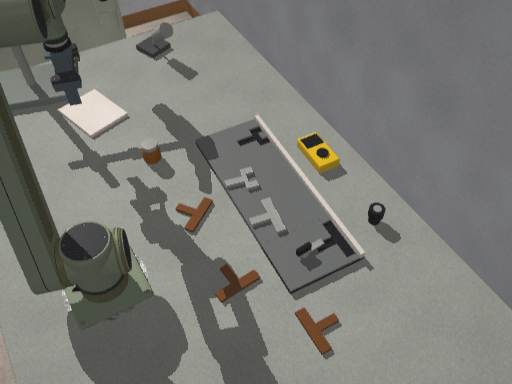

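The top view shows two grey steel parts on the plate: the fork at (220,200) and the tee at (268,203). The fork pocket is at the left (173,165). The tee pocket is at the right (315,160), with the keeper knob and tongue at (318,187). The brown tees at (229,252), (310,255) and (374,214) are decoys. I'll enlarge the plate to confirm.

```bash
python3 - <<'E'
import cv2,numpy as np
p=np.load("pics/top0.npz")["p"][:,:,::-1]
c=cv2.resize(p[138:230,140:355],None,fx=3.7,fy=3.7,interpolation=cv2.INTER_CUBIC); cv2.imwrite("pics/topcrop.png",c)
p=np.load("pics/side0.npz")["p"][:,:,::-1]
c=cv2.resize(p[110:295,190:370],None,fx=3.2,fy=3.2,interpolation=cv2.INTER_CUBIC); cv2.imwrite("pics/sidecrop.png",c)
E
```

```text
(no output)
```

View pics/topcrop.png

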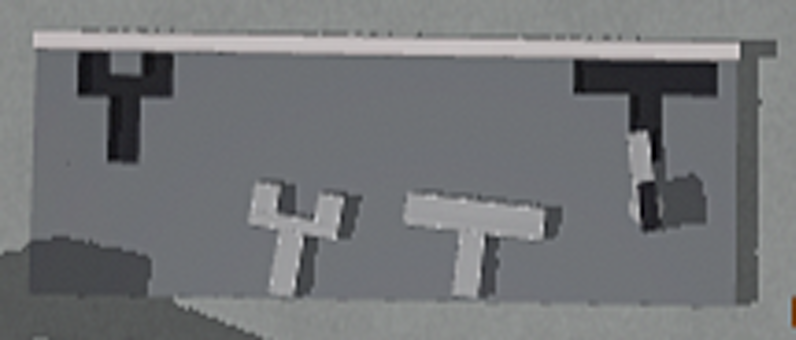

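View pics/sidecrop.png

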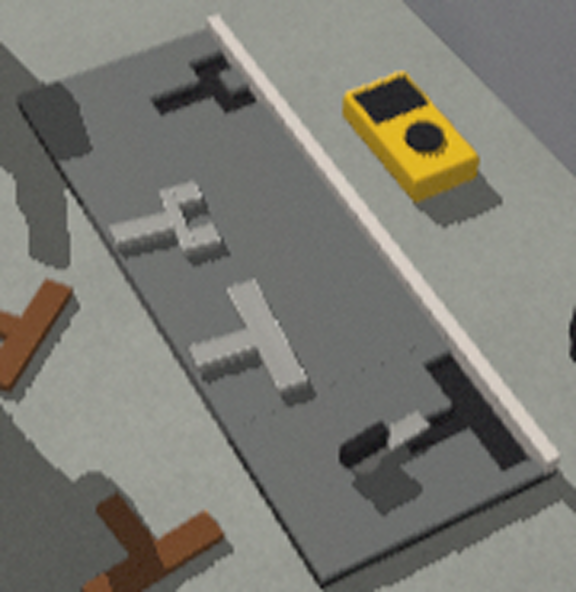

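```bash
cat >h.py <<'E'
import cv2,numpy as np
from plant import bot
def ray(n,uv):
    c=bot.get_calibration(n);T=np.array(c["T"]);uv=np.atleast_2d(np.asarray(uv,float))
    d=np.c_[(uv[:,0]-c["cx"])/c["fx"],-(uv[:,1]-c["cy"])/c["fy"],-np.ones(len(uv))]
    return T[:3,3],d@T[:3,:3].T
def cast(n,uv,z):
    o,d=ray(n,uv);return (o+d*((z-o[2])/d[:,2])[:,None])[:,:2]
def proj(n,X):
    c=bot.get_calibration(n);T=np.array(c["T"]);q=(np.atleast_2d(X)-T[:3,3])@T[:3,:3]
    return np.c_[c["cx"]+c["fx"]*q[:,0]/-q[:,2],c["cy"]-c["fy"]*q[:,1]/-q[:,2]]
def comps(m,lo=15):
    n,l,s,ce=cv2.connectedComponentsWithStats(m.astype(np.uint8),connectivity=4)
    return [(i,s[i].tolist(),ce[i]) for i in range(1,n) if s[i][4]>=lo],l
E
python3 - <<'E'
from h import *
for n,b in(("top",(140,138,360,232)),("side",(190,110,370,295))):
    p=np.load(f"pics/{n}0.npz")["p"].astype(int);d=np.load(f"pics/{n}0.npz")["d"]
    x0,y0,x1,y1=b; g=p.mean(2); sat=p.max(2)-p.min(2)
    print(n,p[0:1,0:1].ravel())
    R=np.zeros(g.shape,bool);R[y0:y1,x0:x1]=1
    for nm,m in(("light",(g>128)&R),("dark",(g<50)&R)):
        cs,l=comps(m)
        for i,s,ce in cs:
            print(nm,s,ce.round(1),p[l==i].mean(0).round(0))
            pts=np.argwhere(l==i)[:,::-1]
            v,u=int(ce[1]),int(ce[0]); 
            c=bot.get_calibration(n);T=np.array(c["T"]);D=np.median(d[l==i])
            o,r=ray(n,ce); print("   z by depth",(o+r[0]*D).round(1), "rect@32", [np.round(q,2) for q in cv2.minAreaRect(cast(n,pts,32).astype(np.float32))])
E
```

```text
top [ 91  93 100]
light [140, 138, 220, 94, 6357] [266.4 177.2] [144. 145. 144.]
   z by depth [584.1 -47.7   4.6] rect@32 [array([558.94,  12.85]), array([758.61, 321.34]), np.float64(88.36)]
light [309, 174, 8, 25, 99] [312.1 183.2] [154. 154. 156.]
   z by depth [ 556.5 -203.6   31.2] rect@32 [array([ 547.18, -205.42]), array([83.09, 22.39]), np.float64(0.71)]
light [207, 187, 26, 31, 327] [218.3 200.4] [157. 157. 159.]
   z by depth [506.2 120.6  32. ] rect@32 [array([496.75, 122.5 ]), array([83.83, 99.19]), np.float64(78.53)]
light [249, 190, 38, 29, 449] [267.3 199.7] [156. 156. 158.]
   z by depth [503.9 -47.8  32.2] rect@32 [array([487.43, -45.02]), array([129.81,  91.39]), np.float64(81.55)]
dark [161, 152, 26, 30, 366] [173.  163.6] [33. 33. 37.]
   z by depth [640.5 277.6  11.3] rect@32 [array([627.78, 273.21]), array([ 86.7 , 100.75]), np.float64(88.38)]
dark [295, 154, 39, 28, 436] [314.2 161.5] [35. 35. 39.]
   z by depth [ 633.9 -215.8   12. ] rect@32 [array([ 609.99, -211.09]), array([131.53,  91.71]), np.float64(86.77)]
dark [313, 187, 6, 13, 55] [314.9 193.2] [34. 3
[... 2182 characters left out ...]
 np.float64(5.24)]
dark [221, 267, 12, 11, 62] [226.7 271.8] [69. 45. 29.]
   z by depth [ 307.1 -145.2   12. ] rect@32 [array([ 302.84, -155.44]), array([21.92, 36.55]), np.float64(1.74)]
dark [313, 273, 19, 9, 29] [322.3 277. ] [37. 37. 38.]
   z by depth [ 532.1 -292.2    5.3] rect@32 [array([ 520.4 , -303.82]), array([ 3.97, 57.17]), np.float64(88.11)]
dark [225, 279, 15, 16, 106] [232.6 286.8] [69. 45. 28.]
   z by depth [ 298.6 -195.9   13. ] rect@32 [array([ 295.04, -205.44]), array([48.92, 34.22]), np.float64(51.92)]
dark [290, 288, 11, 6, 19] [294.4 290.5] [38. 38. 38.]
   z by depth [ 442.1 -287.4    3.6] rect@32 [array([ 433.8 , -299.73]), array([ 3.87, 31.43]), np.float64(88.18)]
```

```bash
python3 - <<'E'
from h import *
for n in("top","side"):
    f=np.load(f"pics/{n}0.npz");p=f["p"].astype(int);d=f["d"];g=p.mean(2)
    vv,uu=np.mgrid[0:384,0:512];o,r=ray(n,np.c_[uu.ravel(),vv.ravel()])
    P=(o+r*d.reshape(-1,1)).reshape(384,512,3)
    X,Y,Z=P[...,0],P[...,1],P[...,2]
    print(n,"plate z",np.median(Z[(abs(X-580)<30)&(abs(Y-50)<60)]).round(2))
    # fence: reddish-light and in position
    m=(g>170)&(X>640)&(X<720)&(abs(Y)<345)&(Z>26)&(Z<45)
    cs,l=comps(m,100)
    for i,s,ce in cs:
        q=cast(n,np.argwhere(l==i)[:,::-1],34); 
        # lower edge per y column
        k=np.round(q[:,1]/4).astype(int); e=np.array([[q[k==j,0].min(),q[k==j,0].max(),j*4] for j in np.unique(k)])
        a=np.polyfit(e[:,2],e[:,0],1); b=np.polyfit(e[:,2],e[:,1],1)
        print("fence z",np.median(Z[l==i]).round(1),"near edge x=%.4f y+%.2f"%tuple(a),"far",b.round(4),"y",q[:,1].min().round(1),q[:,1].max().round(1))
    for nm,(u0,v0,u1,v1) in {"fork":((155,148,192,186) if n=="top" else (232,122,275,150)),"tee":((290,148,338,185) if n=="top" else (315,218,356,260))}.items():
        R=np.zeros(g.shape,bool);R[v0:v1,u0:u1]=1
        cs,l=comps((g<60)&R,60)
        for i,s,ce in cs:
            pts=np.argwhere(l==i)[:,::-1]
            for z in(19.5,11.5):
                print(nm,z,s[4],[np.round(q,2) for q in cv2.minAreaRect(cast(n,pts,z).astype(np.float32))], )
E
```

```text
top plate z 20.5
fence z 34.5 near edge x=0.0457 y+672.01 far [4.560000e-02 6.814224e+02] y -299.9 345.9
fork 19.5 397 [array([629.33, 275.17]), array([ 87.62, 101.52]), np.float64(88.4)]
fork 11.5 397 [array([630.31, 276.47]), array([ 88.03, 101.99]), np.float64(88.4)]
tee 19.5 447 [array([ 611.66, -212.48]), array([132.75,  92.77]), np.float64(86.39)]
tee 11.5 447 [array([ 612.55, -213.48]), array([133.38,  93.21]), np.float64(86.39)]
side plate z 20.86
fence z 34.5 near edge x=0.0489 y+672.11 far [4.350000e-02 6.831532e+02] y -297.7 346.2
fork 19.5 221 [array([628.53, 277.75]), array([82.63, 99.  ]), np.float64(86.99)]
fork 11.5 221 [array([632.53, 284.96]), array([83.18, 99.66]), np.float64(86.99)]
tee 19.5 458 [array([ 610.04, -211.53]), array([130.55,  89.86]), np.float64(86.94)]
tee 11.5 458 [array([ 613.92, -207.57]), array([131.42,  90.46]), np.float64(86.94)]
```

```bash
python3 - <<'E'
from h import *
for n,b,c2 in(("top",(310,184,322,204),0),("side",(294,240,314,258),0)):
    f=np.load(f"pics/{n}0.npz");p=f["p"].astype(int);g=p.mean(2);d=f["d"]
    R=np.zeros(g.shape,bool);R[b[1]:b[3],b[0]:b[2]]=1
    vv,uu=np.mgrid[0:384,0:512];o,r=ray(n,np.c_[uu.ravel(),vv.ravel()])
    Z=(o+r*d.reshape(-1,1)).reshape(384,512,3)[...,2]
    m=R&(g<60)&(Z>56)
    pts=np.argwhere(m)[:,::-1];print(n,len(pts),Z[m].mean(),[np.round(q,2) for q in cv2.minAreaRect(cast(n,pts,59.5).astype(np.float32))],cast(n,pts,59.5).mean(0))
    # tongue
    b=(305,170,322,188) if n=="top" else (310,235,326,252)
    R[:]=0;R[b[1]:b[3],b[0]:b[2]]=1
    m=R&(g>128)&(Z>28);pts=np.argwhere(m)[:,::-1];print(" tongue",len(pts),Z[m].mean(),[np.round(q,2) for q in cv2.minAreaRect(cast(n,pts,31.5).astype(np.float32))])
E
```

```text
top 45 60.392365350332895 [array([ 519.54, -209.19]), array([43.74, 12.68]), np.float64(4.29)] [ 521.05187112 -209.02791804]
 tongue 66 32.611906007438556 [array([ 566.07, -205.37]), array([44.57, 19.63]), np.float64(5.05)]
side 58 60.21250845867445 [array([ 520.21, -209.43]), array([44.24, 13.62]), np.float64(6.74)] [ 519.42310151 -208.72337879]
 tongue 65 32.587709749316396 [array([ 568.94, -203.67]), array([42.82, 17.41]), np.float64(4.06)]
```

```bash
cat >>h.py <<'E'
W=-0.046
TEE=np.array([628.3,-213.5]);FORK=np.array([640.5,275.0]);KN=np.array([520.3,-208.9])
def down(a):  # tool pointing down, jaw (x) axis at world yaw a
    c,s=np.cos(a),np.sin(a);return np.array([[c,s,0],[s,-c,0],[0,0,-1.]])
def st(t=""):
    s=bot.read_state();print(t,"t%.2f"%s["clock"],s["tcp_pos"].round(1),"yaw%.3f"%np.arctan2(s["eef_rot"][1][0],s["eef_rot"][0][0]),"F",np.round(s["wrist_force"],1),"M",np.round(s["moment"],2),"w%.3f"%s["grip_width"]);return s
E
python3 - <<'E'
from h import *
k=0.093
for sg in(1,-1):
  for nm,P,z,a in(("k0",KN,37,k),("k1",KN,37,W+1.32),("tee",[500,-46],27,-.147),("teep",TEE,27,W),("fork",[500,122],27,-.2),("forkp",FORK,27,W)):
    q=bot.ik([*P,z],down(a+sg*np.pi/2));print(sg,nm,None if q is None else np.round(q,2))
E
```

```text
1 k0 [-0.4   0.47  1.83 -0.    0.84 -2.07]
1 k1 None
1 tee [-0.11  0.41  1.98 -0.    0.75 -1.54]
1 teep [-0.34  0.61  1.58 -0.    0.95 -1.87]
1 fork [ 0.22  0.42  1.95 -0.    0.77 -1.15]
1 forkp [ 0.39  0.65  1.49 -0.    1.   -1.14]
-1 k0 [-0.4   0.47  1.83 -0.    0.84  1.08]
-1 k1 [-0.4   0.47  1.83 -0.    0.84 -0.11]
-1 tee [-0.11  0.41  1.98 -0.    0.75  1.6 ]
-1 teep [-0.34  0.61  1.58 -0.    0.95  1.27]
-1 fork [ 0.22  0.42  1.95 -0.    0.77  1.99]
-1 forkp [ 0.39  0.65  1.49 -0.    1.    2.01]
```

```bash
python3 - <<'E'
from h import *
k=0.093;h=np.pi/2
bot.move_ptp([*KN,120],down(k-h));st("above")
bot.line_to([*KN,37],velocity=120);st("down")
bot.grasp(20);st("grip")
for a in(.45,.85,W+1.36):
    bot.line_to([*KN,37],down(a-h),velocity=120);s=st("rot")
bot.release();st("rel")
bot.line_to([*KN,110],velocity=200);st("up")
for n in("top","side"):
    p,d=bot.read_camera(n); np.savez(f"pics/{n}1.npz",p=p,d=d)
    b=(130,90,370,240) if n=="top" else (180,100,380,300)
    cv2.imwrite(f"pics/{n}1.png",cv2.resize(p[b[1]:b[3],b[0]:b[2],::-1],None,fx=3,fy=3,interpolation=cv2.INTER_CUBIC))
E
```

```text
above t3.10 [ 520.6 -208.3  120.1] yaw-1.477 F [ 0.   0.3 -0.4] M [-0.1   0.12 -0.  ] w1.002
down t3.94 [ 520.9 -209.1   37.6] yaw-1.478 F [ 0.7 -0.2 -0.4] M [-0.09  0.18  0.05] w1.001
grip t5.10 [ 520.1 -208.4   37. ] yaw-1.478 F [-0.1  2.8  1.4] M [ 0.38  0.19 -0.05] w0.149
rot t5.61 [ 520.1 -208.3   37. ] yaw-1.123 F [-0.   4.5  1.2] M [0.74 0.2  0.03] w0.149
rot t6.16 [ 520.  -208.3   36.9] yaw-0.723 F [-1.2  5.5  2.3] M [0.82 0.15 0.11] w0.152
rot t6.78 [ 520.  -208.2   37. ] yaw-0.259 F [-0.8  6.   2.5] M [0.86 0.09 0.  ] w0.150
rel t8.00 [ 520.3 -208.9   37. ] yaw-0.257 F [-0.8 -0.2  0.3] M [-0.16  0.12  0.01] w1.002
up t8.52 [ 519.9 -208.7  109.6] yaw-0.257 F [-0.7  0.5  0.3] M [-0.09  0.09  0.  ] w1.004
```

View pics/side1.png

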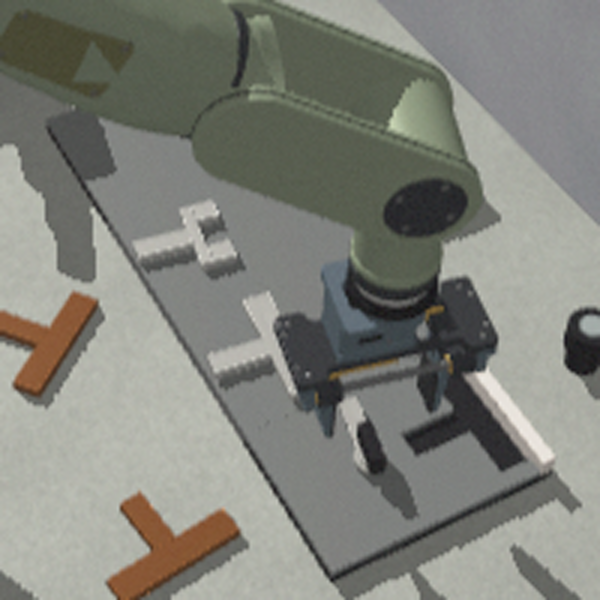

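Side view: the tongue is swung about 75° clear, with the knob at (370,450), and the tee pocket is open. Next I grip the tee by its shank and slide it.

```bash
python3 - <<'E'
from h import *
h=np.pi/2;a=-.147
O=np.array([502.5,-45.8]);G=O-30*np.array([np.cos(a),np.sin(a)])
bot.move_ptp([*G,90],down(a-h))
bot.line_to([*G,26],velocity=120);st("down")
bot.grasp(35);s=st("grip")
x=np.array([np.cos(W),np.sin(W)]);y=np.array([-x[1],x[0]])
g=lambda P:P-30*x
P0=np.array([540.,-46.]); bot.line_to([*g(P0),26],down(W-h),velocity=100);st("turn")
T=TEE-6*x
# point on line y-of-start, at x'=-6
P1=T+y*np.dot(P0-T,y); bot.line_to([*g(P1),26],velocity=120);st("fence")
bot.line_to([*g(T+60*y),26],velocity=120);st("side")
for n in("top","side"):
    p,d=bot.read_camera(n); np.savez(f"pics/{n}2.npz",p=p,d=d)
    b=(130,90,370,240) if n=="top" else (180,100,380,300)
    cv2.imwrite(f"pics/{n}2.png",cv2.resize(p[b[1]:b[3],b[0]:b[2],::-1],None,fx=3,fy=3,interpolation=cv2.INTER_CUBIC))
E
```

```text
down t10.84 [473.3 -41.6  26.3] yaw-1.718 F [ 0.9  0.1 -0.5] M [-0.08  0.18 -0.02] w1.002
grip t11.88 [472.8 -41.6  26. ] yaw-1.718 F [-0.1 -1.2 -0.4] M [-0.3   0.21 -0.04] w0.261
turn t12.40 [510.8 -44.6  25.9] yaw-1.617 F [ 2.  -0.1 -1. ] M [-0.08 -0.02  0.04] w0.260
fence t13.30 [598.  -48.5  25.9] yaw-1.617 F [-5.   0.5  3.6] M [-0.03  1.12 -0.02] w0.264
side t14.31 [ 595.  -151.9   25.7] yaw-1.616 F [ 0.2 -0.6 -3.6] M [-0.15  0.23  0.01] w0.258
```

View pics/side2.png

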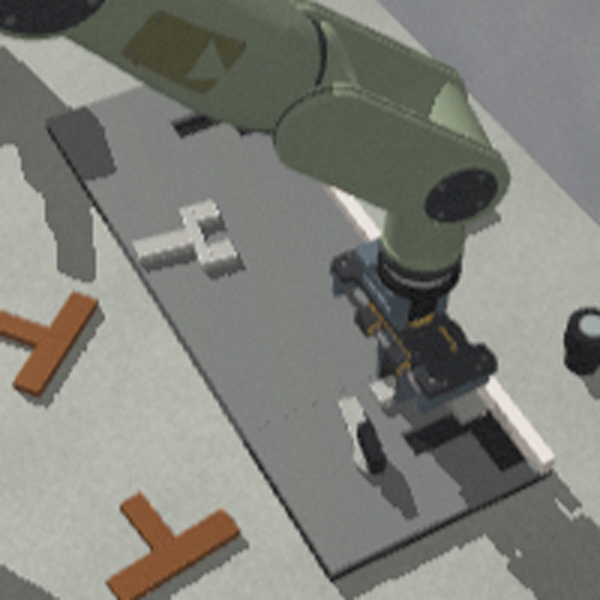

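View pics/top2.png

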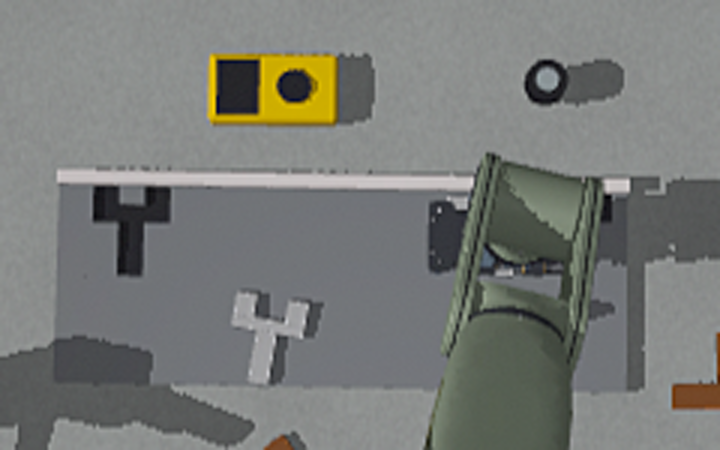

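```bash
python3 - <<'E'
from h import *
x=np.array([np.cos(W),np.sin(W)]);y=np.array([-x[1],x[0]])
g=lambda P:P-30*x
bot.line_to([*g(TEE-6*x),26],velocity=100);st("at y")
for dx in(-3,-1,0,1,2,3,4):
    bot.line_to([*g(TEE+dx*x),26],velocity=40);s=st(f"dx{dx}")
    if np.dot(s["wrist_force"][:2],x)<-7:break
dx-=2
bot.line_to([*g(TEE+dx*x),26],velocity=40);st("back")
for z in(24.5,23,21.5):
    bot.line_to([*g(TEE+dx*x),z],velocity=20);s=st(f"z{z}")
    if s["wrist_force"][2]>12: break
E
```

```text
at y t15.16 [ 592.  -211.9   25.8] yaw-1.618 F [-0.1  0.5 -4.6] M [-0.06  0.33  0.01] w0.260
dx-3 t15.41 [ 595.7 -211.5   26. ] yaw-1.616 F [-0.2 -0.3 -4.5] M [-0.06  0.28  0.06] w0.259
dx-1 t15.66 [ 597.5 -211.9   26. ] yaw-1.616 F [-0.2 -0.1 -4.5] M [-0.01  0.28  0.04] w0.258
dx0 t15.91 [ 598.4 -212.2   26. ] yaw-1.617 F [ 0.3  0.1 -4.7] M [0.01 0.31 0.  ] w0.258
dx1 t16.16 [ 599.4 -212.2   26. ] yaw-1.617 F [-0.6 -0.5 -4.6] M [-0.04  0.4   0.02] w0.257
dx2 t16.41 [ 600.4 -212.2   26. ] yaw-1.617 F [-0.5  0.1 -4.6] M [-0.07  0.28 -0.03] w0.256
dx3 t16.66 [ 600.7 -212.3   25.9] yaw-1.616 F [-2.7 -0.4 -4. ] M [-0.12  0.71  0.09] w0.257
dx4 t16.91 [ 600.8 -212.3   25.8] yaw-1.616 F [-4.5  0.5 -2.9] M [-0.11  1.06  0.1 ] w0.260
back t17.16 [ 600.7 -212.2   26.1] yaw-1.617 F [-0.7  0.4 -4. ] M [-0.1   0.52  0.03] w0.262
z24.5 t17.41 [ 600.6 -212.1   24.4] yaw-1.617 F [-0.3  0.9 -5.5] M [-0.06  0.43 -0.01] w0.258
z23 t17.66 [ 600.6 -212.2   22.9] yaw-1.617 F [ 0.7 -1.  -4. ] M [-0.04  0.27  0.02] w0.251
z21.5 t17.91 [ 600.4 -212.2   21.4] yaw-1.617 F [-0.9  0.3 -4.4] M [-0.01  0.22  0.05] w0.255
```

It went in freely, so I release, raise and look, with the arm waiting over the fork.

```bash
python3 - <<'E'
from h import *
h=np.pi/2
bot.release();s=st("rel")
bot.line_to([*s["tcp_pos"][:2],90],velocity=200)
a=-.206;O=np.array([507.,121.8]);G=O-30*np.array([np.cos(a),np.sin(a)])
bot.move_ptp([*G,90],down(a-h));st("over fork")
for n in("top","side"):
    p,d=bot.read_camera(n); np.savez(f"pics/{n}3.npz",p=p,d=d)
    b=(130,90,370,240) if n=="top" else (180,100,380,300)
    cv2.imwrite(f"pics/{n}3.png",cv2.resize(p[b[1]:b[3],b[0]:b[2],::-1],None,fx=3,fy=3,interpolation=cv2.INTER_CUBIC))
    g=p.astype(int).mean(2);vv,uu=np.mgrid[0:384,0:512];o,r=ray(n,np.c_[uu.ravel(),vv.ravel()])
    P=(o+r*d.reshape(-1,1)).reshape(384,512,3)
    q=cast(n,np.c_[uu.ravel(),vv.ravel()],23.5).reshape(384,512,2)
    m=(g>128)&(abs(q[...,0]-610)<60)&(abs(q[...,1]+213)<75)&(P[...,2]<30)
    cs,l=comps(m,60)
    for i,s_,ce in cs:
        k=l==i;A=np.c_[P[k][:,:2],np.ones(k.sum())];pl=np.linalg.lstsq(A,P[k][:,2],rcond=None)[0]
        rc=cv2.minAreaRect(q[k].astype(np.float32));print(n,s_[4],"z",np.median(P[k][:,2]).round(2),"tilt",pl[:2].round(4),[np.round(v,2) for v in rc],"tray z",np.median(P[...,2][(abs(q[...,0]-560)<15)&(abs(q[...,1]+260)<20)]).round(2))
E
```

```text
rel t19.01 [ 600.3 -212.2   21.5] yaw-1.617 F [ 0.1 -0.   0.3] M [-0.04  0.15 -0.04] w0.998
over fork t20.86 [478.2 127.4  89.8] yaw-1.777 F [0.2 0.5 0.2] M [-0.03  0.16 -0.02] w1.001
top 394 z 23.63 tilt [ 0.0006 -0.0096] [array([ 616.84, -213.34]), array([124.92,  90.59]), np.float64(88.38)] tray z 19.75
side 558 z 24.01 tilt [0.0026 0.0038] [array([ 618.17, -214.16]), array([141.55,  96.96]), np.float64(86.64)] tray z 20.11
```

View pics/side3.png

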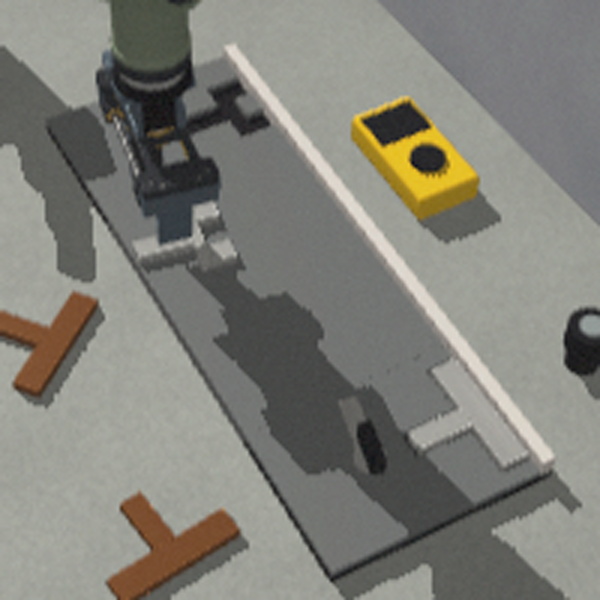

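View pics/top3.png

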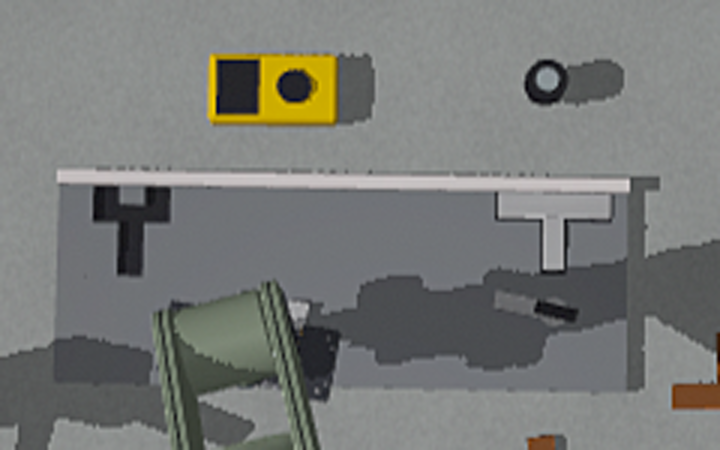

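Top and side views show the tee home: flat at (553,225) in the top crop, standing 3.9 mm proud of the tray. Now the fork.

```bash
python3 - <<'E'
from h import *
h=np.pi/2
a=-.206;O=np.array([507.,121.8]);G=O-30*np.array([np.cos(a),np.sin(a)])
bot.line_to([*G,26],velocity=120);st("down")
bot.grasp(35);st("grip")
x=np.array([np.cos(W),np.sin(W)]);y=np.array([-x[1],x[0]])
g=lambda P:P-30*x
P0=np.array([545.,122.]); bot.line_to([*g(P0),26],down(W-h),velocity=100);st("turn")
T=FORK-6*x
P1=T+y*np.dot(P0-T,y); bot.line_to([*g(P1),26],velocity=120);st("fence")
bot.line_to([*g(T),26],velocity=120);st("at y")
for dx in(-3,-1,0,1,2,3,4,5,6):
    bot.line_to([*g(FORK+dx*x),26],velocity=40);s=st(f"dx{dx}")
    if np.dot(s["wrist_force"][:2],x)<-3.5:break
dx-=2.5
bot.line_to([*g(FORK+dx*x),26],velocity=40);st("back")
for z in(24.5,23,21.5):
    bot.line_to([*g(FORK+dx*x),z],velocity=20);s=st(f"z{z}")
    if s["wrist_force"][2]>12: break
E
```

```text
down t21.64 [478.2 127.9  26.3] yaw-1.777 F [0.9 0.2 0.7] M [0.02 0.16 0.02] w0.999
grip t22.68 [477.5 127.8  26. ] yaw-1.777 F [ 0.4 -0.6  0.3] M [-0.18  0.18 -0.01] w0.262
turn t23.20 [515.5 123.4  26. ] yaw-1.618 F [ 1.9 -0.8 -0.2] M [-0.13 -0.07  0.05] w0.260
fence t24.03 [596.9 119.6  26. ] yaw-1.617 F [-0.6 -0.1  0.9] M [-0.14  0.23 -0.05] w0.260
at y t25.49 [604.4 276.   25.8] yaw-1.618 F [ 0.1 -0.  -3.5] M [-0.07  0.2  -0.01] w0.257
dx-3 t25.74 [607.9 276.1  26. ] yaw-1.618 F [-0.4 -0.  -3.7] M [-0.05  0.24 -0.05] w0.259
dx-1 t25.99 [609.7 276.3  26. ] yaw-1.617 F [-0.  -0.5 -3.1] M [-0.06  0.29  0.03] w0.261
dx0 t26.24 [610.6 276.4  26. ] yaw-1.617 F [-0.5  0.1 -2.2] M [-0.06  0.18 -0.01] w0.257
dx1 t26.49 [611.6 276.3  26. ] yaw-1.617 F [-0.5 -0.5 -2.8] M [-0.03  0.24  0.02] w0.258
dx2 t26.74 [612.  276.3  25.9] yaw-1.617 F [-1.7  0.5 -2.5] M [0.04 0.55 0.08] w0.257
dx3 t26.99 [612.1 276.1  25.8] yaw-1.617 F [-4.8  0.9 -1.2] M [-0.01  1.08  0.14] w0.254
back t27.24 [611.8 276.5  26.2] yaw-1.617 F [-0.3  0.4 -3.1] M [-0.08  0.29  0.01] w0.261
z24.5 t27.49 [611.3 276.3  24.4] yaw-1.617 F [ 0.7  0.5 -3.9] M [-0.08  0.31 -0.  ] w0.260
z23 t27.74 [611.  276.3  22.8] yaw-1.617 F [-0.3 -0.5 -3.3] M [-0.05  0.26  0.  ] w0.255
z21.5 t27.99 [610.9 276.3  21.4] yaw-1.617 F [-0.2 -1.3 -2.7] M [-0.02  0.3  -0.01] w0.255
```

```bash
python3 - <<'E'
from h import *
h=np.pi/2
bot.release();s=st("rel")
bot.line_to([*s["tcp_pos"][:2],110],velocity=200)
bot.move_ptp([450,-209,200],down(W+1.36-h));st("away")
for n in("top","side"):
    p,d=bot.read_camera(n); np.savez(f"pics/{n}4.npz",p=p,d=d)
    b=(130,90,370,240) if n=="top" else (180,100,380,300)
    cv2.imwrite(f"pics/{n}4.png",cv2.resize(p[b[1]:b[3],b[0]:b[2],::-1],None,fx=3,fy=3,interpolation=cv2.INTER_CUBIC))
    g=p.astype(int).mean(2);vv,uu=np.mgrid[0:384,0:512];o,r=ray(n,np.c_[uu.ravel(),vv.ravel()])
    P=(o+r*d.reshape(-1,1)).reshape(384,512,3)
    q=cast(n,np.c_[uu.ravel(),vv.ravel()],23.5).reshape(384,512,2)
    for nm,C in(("fork",(630,275)),("tee",(610,-213))):
      m=(g>128)&(abs(q[...,0]-C[0])<60)&(abs(q[...,1]-C[1])<75)&(P[...,2]<30)
      cs,l=comps(m,60)
      for i,s_,ce in cs:
        k=l==i;A=np.c_[P[k][:,:2],np.ones(k.sum())];pl=np.linalg.lstsq(A,P[k][:,2],rcond=None)[0]
        rc=cv2.minAreaRect(q[k].astype(np.float32));print(n,nm,s_[4],"z",np.median(P[k][:,2]).round(2),"tilt",pl[:2].round(4),[np.round(v,2) for v in rc])
E
```

```text
rel t29.10 [611.  276.3  21.5] yaw-1.617 F [ 0.6  0.9 -1.3] M [-0.04  0.19  0.  ] w1.003
away t31.62 [ 450.2 -208.6  199.5] yaw-0.257 F [ 0.8  0.1 -0.4] M [-0.11  0.06  0.03] w0.999
top fork 276 z 23.74 tilt [ 0.0049 -0.0031] [array([635.61, 273.95]), array([ 80.1 , 108.12]), np.float64(89.12)]
top tee 399 z 23.59 tilt [ 0.0053 -0.0069] [array([ 617.14, -209.79]), array([127.05,  92.13]), np.float64(81.19)]
side tee 596 z 24.24 tilt [ 0.0058 -0.0035] [array([ 617.88, -210.47]), array([149.36,  95.95]), np.float64(86.94)]
```

View pics/side4.png

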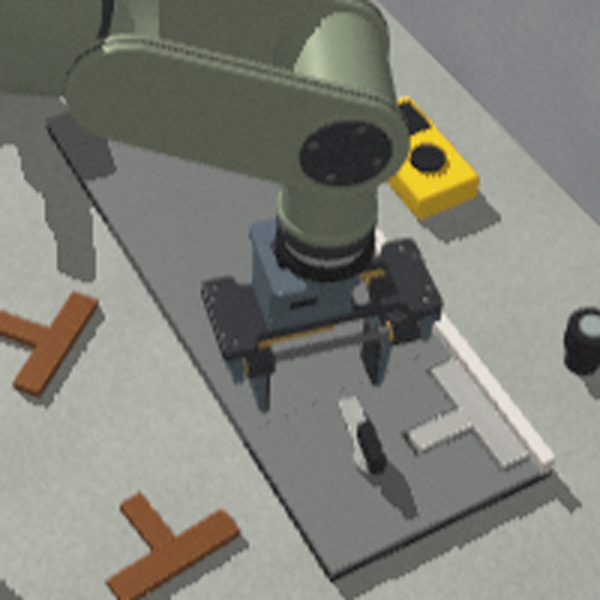

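View pics/top4.png

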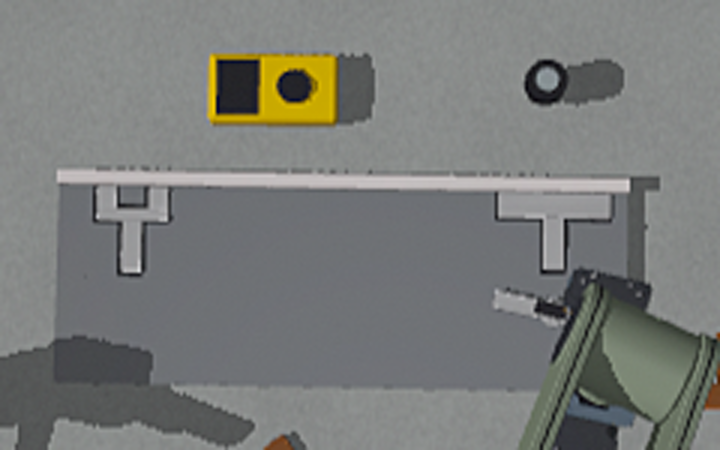

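Both parts are home: the fork is at (131,225) and the tee at (553,225), both flat with an even dark gap. I turn the knob back.

```bash
python3 - <<'E'
from h import *
h=np.pi/2; K=np.array([520.2,-208.5])
bot.move_ptp([*K,110],down(W+1.36-h))
bot.line_to([*K,37],velocity=120);st("down")
bot.grasp(20);st("grip")
for a in(.9,.45,W+.04):
    bot.line_to([*K,37],down(a-h),velocity=120);st("rot")
bot.pause(.2);st()
bot.release();st("rel")
bot.line_to([*K,130],velocity=200)
bot.move_ptp([380,60,260],down(-h));st("away")
for n in("top","side"):
    p,d=bot.read_camera(n); np.savez(f"pics/{n}5.npz",p=p,d=d)
    b=(130,90,370,240) if n=="top" else (180,100,380,300)
    cv2.imwrite(f"pics/{n}5.png",cv2.resize(p[b[1]:b[3],b[0]:b[2],::-1],None,fx=3,fy=3,interpolation=cv2.INTER_CUBIC))
    g=p.astype(int).mean(2);vv,uu=np.mgrid[0:384,0:512];o,r=ray(n,np.c_[uu.ravel(),vv.ravel()])
    P=(o+r*d.reshape(-1,1)).reshape(384,512,3)
    m=(abs(P[...,0]-520)<40)&(abs(P[...,1]+209)<40)&(P[...,2]>50)&(P[...,2]<66)
    pts=np.argwhere(m)[:,::-1];print(n,len(pts),[np.round(v,2) for v in cv2.minAreaRect(cast(n,pts,59.5).astype(np.float32))] if len(pts) else 0)
    m=(abs(P[...,0]-565)<40)&(abs(P[...,1]+211)<40)&(P[...,2]>27.5)&(P[...,2]<36)&(g>128)
    pts=np.argwhere(m)[:,::-1];print(n,len(pts),[np.round(v,2) for v in cv2.minAreaRect(cast(n,pts,31.5).astype(np.float32))] if len(pts) else 0)
E
```

```text
down t33.01 [ 520.8 -208.9   38.2] yaw-0.257 F [ 0.6 -0.7 -0.3] M [-0.08  0.02 -0.01] w1.002
grip t34.17 [ 519.9 -208.4   37. ] yaw-0.257 F [-1.7  0.9  1.1] M [-0.1   0.18 -0.  ] w0.151
rot t34.73 [ 519.9 -208.4   37. ] yaw-0.669 F [-2.1  0.4  1.5] M [-0.06  0.31 -0.11] w0.153
rot t35.33 [ 519.9 -208.4   37. ] yaw-1.119 F [-2.5  1.6  1.2] M [-0.07  0.49  0.02] w0.153
rot t35.94 [ 519.9 -208.4   37. ] yaw-1.575 F [-3.   0.2  2.2] M [ 0.09  0.67 -0.04] w0.153
 t36.14 [ 519.9 -208.3   36.9] yaw-1.576 F [-3.5  1.4  2.3] M [0.1  0.72 0.06] w0.153
rel t37.37 [ 520.2 -208.5   37. ] yaw-1.577 F [ 0.9 -0.4  0.8] M [-0.08  0.13 -0.01] w1.003
away t39.23 [380.4  59.6 259.4] yaw-1.571 F [-0.4 -0.5  0.6] M [-0.05  0.16  0.02] w1.001
top 61 [array([ 519.17, -208.67]), array([13.51, 44.09]), np.float64(87.97)]
top 56 [array([ 560.39, -208.19]), array([19.28, 70.12]), np.float64(84.43)]
side 93 [array([ 519.14, -210.26]), array([19.61, 47.44]), np.float64(89.68)]
side 74 [array([ 578.16, -208.19]), array([24.76, 54.44]), np.float64(79.48)]
```

View pics/side5.png

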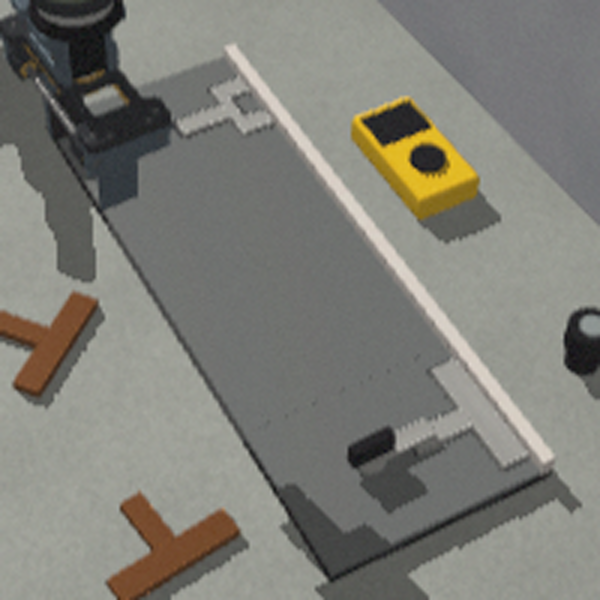

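View pics/top5.png

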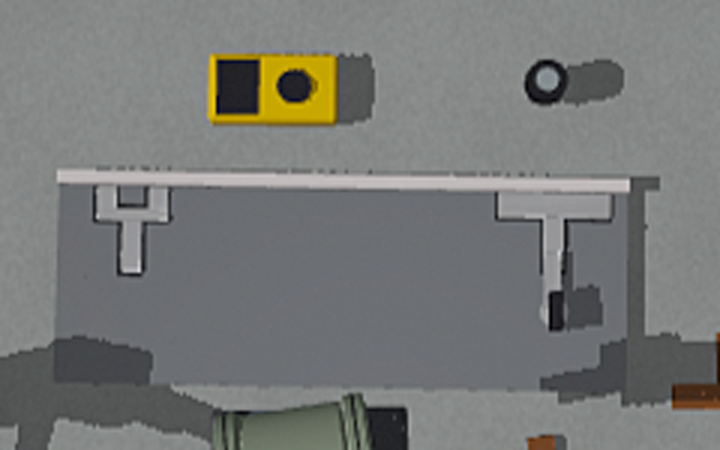

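The tongue lies over the tee's shank at (553,280) in the top crop. Both parts are flat in their pockets and the arm is clear, so I hand in.

```bash
python3 - <<'E'
from h import *
st();bot.close_job()
E
```

```text
t39.33 [380.5  59.4 259.3] yaw-1.572 F [-0.4 -0.2 -0.3] M [-0.07  0.17  0.02] w1.000
the job is handed in; nothing more can be done
```

I turned the knob clear, slid the tee and then the fork by their shanks into their own pockets, and turned the knob back. I handed the job in at 39 s of the 72 s allowed; no verdict is reported.

**Knob:** It was turned to about 1.35 rad to clear the pocket. It went back to about 0.04 rad by the gripper's yaw, and the knob outline in the top view reads about 0.01 rad. The tongue lies over the tee's shank.

**Parts:** I felt for the fence with each part, then lowered it into its pocket without any upward resistance. The last depth readings put the tee's top at 23.6 mm (top view) and 24.2 mm (side view), and the fork's at 23.7 mm (top view), against 23.5 mm expected. Fitted tilts were all under 0.01 rad.

**Checks that disagreed or were missing:**
- The outline fits of the seated parts gave no usable sideways offset, because the fence and shadows merged into them. I relied on the drop height and the even dark gap round each part.
- The side view of the seated fork was blocked by the arm when I measured, so its height comes from the top view only. The final side picture, with the arm away, shows it flat in its pocket.
- The two cameras differed by up to 3 mm on the starting positions.

**Bystanders:** The meter and eyepiece look unmoved in the last top view. I did not measure the jar again, but the arm passed well above it only at the start.

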